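Hang the keyhole ledge on the slanted stand and set the tube rack on it

TASK

The slanted rack stand has lost its ledge: pick up the aluminium ledge bracket, pass its two keyholes over the two screw heads on the slanted board and slide it down the slope until the screws sit fully home at the upper ends of the narrow slots. Then lay the green tube rack lengthwise up the slope on the bare board, about in the middle and straight, with its lower end resting against the rubber face of the ledge. Do not tip the rack over, and leave the other things on the bench where they are.

Things in the scene. Friction and masses are not known exactly. Their poses are not given: they have to be found in the camera images.
- deck: Grey slanted board of the fixed stand, 160 mm wide, 255 mm long, inclined 38 degrees, low edge towards the robot and somewhat to its right; smooth: the rack slides down it. Origin on its surface midway between the two screws. Axes: x up the slope, y left across the board, z straight out of it. In this frame the home bracket's bracket_grip is at (30, 0, 20) mm.
- screw_left (a point): Left screw (deck y = +45 mm) where it leaves the board; axes as the deck. Fixed, standing straight out of the board: shank 8 mm in diameter, round dark head 13 mm in diameter, underside of the head 6 mm off the board, its top 9.8 mm. Small dark spots farther up the board are flush spare threads.
- screw_right (a point): Right screw (deck y = -45 mm), the same as the left one.
- bracket_grip (a point): Loose aluminium ledge bracket, 0.2 kg: plate 140 (y) x 74 (x) x 4 mm lying flat on the table, with an upright flange 140 long, 8 thick, 40 mm high along its +x edge (+x face black rubber). This point: middle of the flange, 20 mm above the plate's underside, 4 mm inside the +x edge. Axes: x from plate to flange (up the slope when hung), y along the flange, z up. Grasp the flange here, closing along x.
- keyhole_left (a point): Centre of the left keyhole's round entry hole (19 mm in diameter) at the plate's underside: (-48, +45, -20) mm from bracket_grip in the bracket's axes. From it a slot 10.5 mm wide runs towards the flange. Hole centred on the screw, plate flat on the board, the bracket must slide 18 mm down the slope until the shank meets the slot's end: home.
- keyhole_right (a point): The same for the right keyhole: (-48, -45, -20) mm from bracket_grip.
- rack_center (a point): Loose green microtube rack, 0.23 kg: 62 (x) x 144 (y) mm, solid to 37 mm high, tube caps to 44 mm. This point is its centre, 18.5 mm above its underside. Axes: x across the width (grasp across it), y along its length, z up. Upright on the table at first; either end may face downhill. Set against the home ledge (rubber face at deck x = 34 mm) it is at deck x = 106, z = 18.5 mm.
- tip_box: Bystander: blue pipette tip box with lid, 72 x 118 x 69 mm; origin under its centre.
- pen: Bystander: white marker pen with blue cap, 17 x 135 x 16 mm, lying along its y axis; origin under its centre.
- timer: Bystander: white bench timer, 62 x 66 x 19 mm; origin under its centre.
- small_bottle: Bystander: small white reagent bottle with yellow cap, 35 mm in diameter, 68 mm high; origin under its centre.

How it is judged:
By the outcome, as a careful person would: the job done as asked, in the order asked, and still so for the second after the job is handed in, with the robot touching nothing.
It also fails if it takes over 67 s, if anything falls off the work surface, if the arm or the gripper's body presses on something with over 40 N, if the wrist force passes 120 N, or if a joint passes its speed limit or range.

ROBOT

A 7-joint arm with a two-finger parallel gripper is mounted at the origin on a cart in front of the work surface, level with it; the furniture and walls round the work are solid. World frame = base frame: x ahead of the robot, y to its left, z up, the work surface at z = 0. Lengths are in m, angles in rad, forces in N, time in s.
With the tool pointing down it reaches from about 0.4 to 0.85 m from the base axis. Payload 10.4 kg.
Tool frame: the origin (TCP) lies on the centre line of the jaws, within the pads' length; the fingertips stand 11 mm ahead of it and the grasp point (between the pads) lies 8 mm behind it; z points along the fingers, y is the line along which they close (so a half turn about z gives the same grasp; the last joint's range is limited). The gripper opens to 87 mm and grips with 3 to 60 N. Pads are 19 mm wide; open, the fingers measure 117 mm over their backs; the gripper's body (75 mm by 190 mm) begins 51 mm behind the grasp point.
Start: joints at [-1.355, 0.332, -0.065, 1.46, 0.022, 1.35, -0.088], TCP at [0.148, 0.607, 0.234] pointing down, gripper open.
Joint ranges: [-2.6, 2.6], [-0.5, 2.12], [-1.47, 1.34], [0.16, 2.42], [-1.27, 4.41], [0.06, 2.06], [-2.6, 2.6]. Speed limits (rad/s): [2.22, 2.22, 2.79, 2.79, 3.14, 3.14, 3.14].

INTERFACE

Orientations are given as a unit quaternion [x, y, z, w].
In Python, from bench import r gives the robot as it stands.
- The arm moves only by the shell command python3 -m pendant 'ROWS' [OPENING] [FORCE]. ROWS is JSON, a list of rows, each a list of 4 numbers: the shift along the tool's x, y, z in m, then the turn about the tool's z in rad. A call has 1 to 8 rows; each row shifts and turns the commanded pose from where the row before left it, along the tool's axes as they then stand; what a row does not reach is not made up. A row lasts 1/12 s, in which the tool goes at most 41.7 mm and 7.16 degrees, less where a joint would pass 70% of its speed; a pose out of reach is approached as far as the arm can. A call with a gripper value outside its range is refused whole. OPENING is the opening, from 0 (shut) to 1 (fully open), set as the call begins (- or left out, the last holds). The fingers move at their own pace and stop on an object; FORCE is the grip in N (left out, the last holds). Time passes only in rows, so rows that do not move let the fingers close. It gives the time, the measured TCP pose, the force, the opening and the grip force at its end, in the units of the state.
- r.read_state(): the state, without advancing time (a new reading comes with each control period).
- r.camera(name): name is "side" or "top" or "wrist"; returns a dict with "img" (420x560x3 uint8, red, green, blue), "camera_matrix" (3x3 intrinsics, pixels), "dist_coeffs" ([k1, k2, p1, p2, k3] as OpenCV has them; the pictures are not rectified), "xyz" and "attitude" of the camera in the world. Camera axes: x right, y down, z forward; pixel columns grow to the right and rows downward; lengths in m; the calibration is good to about 2 mm. A picture is of the moment at which its call begins. There is no depth.
- r.close_job(): hands the job in; it is judged then, once.
Trained networks look in the newest picture that a camera, given by its name, has taken for a name from the list of things; names that differ only in an ending like _2 or _b are one class to them, and where a whole thing is asked for, a point or a joint stands for the part that bears it (a point fixed in the world has none). Each returns a list of dicts, best first, with "score" (0 to 1); they miss things now and then, are a little off and sometimes report something else, mostly with a low value. They report only what shows in the picture. A call takes as long as a camera call.
- r.outline_of(thing, camera): "mask" (420x560 bool, what is visible of it) and "bbox" ([centre column, centre row, width, height] in pixels, round what is visible of it).
The state is a dict: "time": time; "joint_positions": joint angles; "joint_vel": joint speeds; "joint_torque": joint torques, N m; "ee_pos": TCP position; "eef_rot": TCP orientation; "ft_force": force on the tool from outside, world axes, zero at the start; "torque": the same for the moment, N m; "width": finger opening in m; "grip_force": force on a finger pad.
Only numpy, scipy, OpenCV 4.12 (cv2) and the standard library are available. Lean on these libraries where they do the work, as an engineer would, in place of code of your own. Each camera call takes 0.05 s, during which the arm holds its last target. There are 200 camera calls.

## Working session

There is one attempt and no reset: what is moved stays moved. The work goes in short steps, Python scripts to look and compute and a shell command to move; the robot and the scene stay as the last step left them, time stands still between calls to the robot, and variables do not carry over. Pictures are saved under pics/ and viewed, at most 10 in all, crops included, and the job is handed in when it is done.

```bash
mkdir -p pics; ls; python3 - <<'E'
from bench import r
import cv2, numpy as np
s=r.read_state(); print({k:np.round(v,3).tolist() for k,v in s.items()})
for n in ("top","side","wrist"):
    c=r.camera(n); cv2.imwrite(f"pics/{n}0.png",c["img"][:,:,::-1]); print(n,c["camera_matrix"],c["dist_coeffs"],c["xyz"],c["attitude"])
a=cv2.imread("pics/top0.png");b=cv2.imread("pics/side0.png")
E
```

```text
pics
{'time': 0.0, 'joint_positions': [-1.355, 0.333, -0.065, 1.461, 0.022, 1.35, -0.089], 'joint_vel': [-0.001, -0.001, -0.002, 0.003, 0.0, -0.002, 0.0], 'joint_torque': [-0.001, -62.325, 0.025, -38.99, -0.061, 0.04, 0.0], 'ee_pos': [0.148, 0.607, 0.233], 'eef_rot': [0.119, 0.993, -0.001, -0.0], 'ft_force': [-1.057, -0.3, -0.186], 'torque': [0.036, -0.005, 0.013], 'grip_force': 0.0, 'width': 0.087}
top [[508.51427266   0.         281.95212164]
 [  0.         508.51427266 197.72331012]
 [  0.           0.           1.        ]] [-0.17828218  0.          0.          0.          0.        ] [ 0.40966883 -0.02554342  0.9384809 ] [-0.70258525  0.70953476 -0.03150652  0.04406509]
side [[451.71668712   0.         280.7689735 ]
 [  0.         451.71668712 210.42905442]
 [  0.           0.           1.        ]] [-0.01090922  0.          0.          0.          0.        ] [ 0.03110547 -0.6918169   0.4054797 ] [ 0.79126878 -0.2420555   0.16308772 -0.53731298]
wrist [[356.60108047   0.         283.00472555]
 [  0.         356.60108047 213.03810998]
 [  0.           0.           1.        ]] [-0.0943392  0.         0.         0.         0.       ] [0.07345004 0.62515234 0.383947  ] [0.77859425 0.61107141 0.08747657 0.11282985]
```

View pics/top0.png

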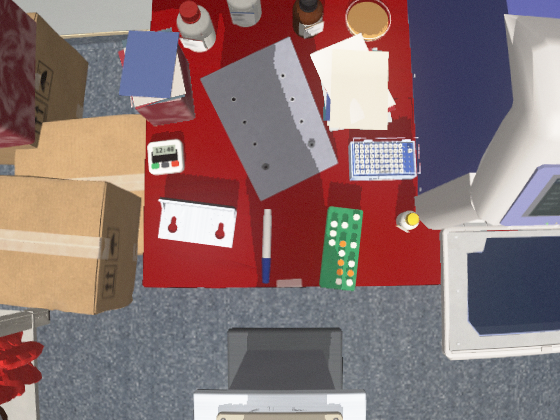

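View pics/side0.png

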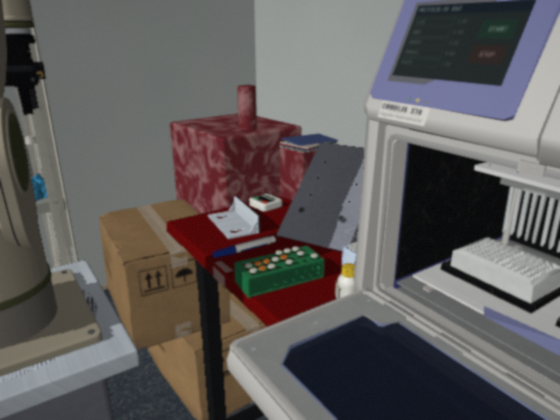

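Top view: the bracket is at about (197,223) with its flange away from the robot and keyholes at (172,227) and (220,231). The board's corners are near (201,78), (291,38), (338,163) and (262,200), with screws at (265,166) and (311,143). The rack is at (341,248). In the side view the board is at about (320,195).

```bash
python3 - <<'E'
from bench import r
import cv2, numpy as np
ims={}
for cam in ("top","side"):
    ims[cam]=r.camera(cam)["img"]
    for t in ("deck","bracket_grip","rack_center","pen","small_bottle"):
        for o in r.outline_of(t,cam)[:1]:
            m=o["mask"].astype(np.uint8); cs,_=cv2.findContours(m,0,1)
            if not cs: continue
            c=max(cs,key=cv2.contourArea)
            print(cam,t,round(o["score"],2),np.round(o["bbox"]).tolist(),cv2.approxPolyDP(c,4,True)[:,0].tolist(), cv2.minAreaRect(c))
a=ims["top"][130:210,230:345,::-1]; b=ims["top"][195:295,315:367,::-1]; 
a=cv2.resize(a,None,fx=6.5,fy=6.5,interpolation=cv2.INTER_CUBIC)
cv2.imwrite("pics/deckz.png",a)
c=cv2.resize(ims["top"][190:260,145:255,::-1],None,fx=7,fy=7,interpolation=cv2.INTER_CUBIC); cv2.imwrite("pics/brz.png",c)
E
```

```text
top deck 0.71 [268.0, 118.0, 137.0, 164.0] [[288, 37], [201, 79], [260, 199], [336, 162]] ((273.6273193359375, 117.87386322021484), (136.0380401611328, 98.36534881591797), 63.6989860534668)
top bracket_grip 0.73 [197.0, 223.0, 78.0, 53.0] [[159, 199], [159, 238], [231, 246], [233, 206]] ((195.6846160888672, 222.0231170654297), (78.51398468017578, 42.29584503173828), 7.125016689300537)
top rack_center 0.84 [341.0, 247.0, 41.0, 84.0] [[329, 207], [319, 285], [352, 289], [362, 212]] ((340.7496337890625, 248.33648681640625), (36.641510009765625, 82.18548583984375), 6.581944942474365)
top pen 0.87 [266.0, 247.0, 9.0, 79.0] [[267, 208], [261, 234], [264, 283], [269, 282], [271, 235]] ((266.0, 245.5), (75.0, 10.0), 90.0)
top small_bottle 0.84 [408.0, 223.0, 22.0, 25.0] [[414, 211], [396, 219], [405, 232], [419, 223]] ((407.8077392578125, 220.5384521484375), (20.093624114990234, 24.186771392822266), 60.2551155090332)
side deck 0.58 [319.0, 198.0, 90.0, 108.0] [[320, 142], [277, 234], [342, 250], [357, 225], [363, 150]] ((325.94122314453125, 192.7353057861328), (75.91365051269531, 105.74552917480469), 14.03624439239502)
side bracket_grip 0.63 [236.0, 218.0, 52.0, 41.0] [[208, 215], [228, 238], [259, 231], [259, 215], [237, 198], [227, 211]] ((237.00961303710938, 219.74111938476562), (46.532386779785156, 38.6810302734375), 47.121097564697266)
side rack_center 0.9 [278.0, 273.0, 92.0, 51.0] [[323, 260], [307, 247], [283, 249], [236, 262], [235, 277], [250, 296], [319, 277]] ((279.1484069824219, 269.1748962402344), (37.14358139038086, 89.47598266601562), 75.1413803100586)
side pen 0.86 [243.0, 247.0, 65.0, 18.0] [[273, 237], [212, 254], [263, 245]] ((242.8103790283203, 246.6973114013672), (7.779826641082764, 63.31415939331055), 75.46554565429688)
side small_bottle 0.63 [345.0, 282.0, 18.0, 37.0] [[351, 263], [342, 265], [337, 298], [354, 291]] ((344.5, 280.5), (35.0, 19.0), 90.0)
```

View pics/deckz.png

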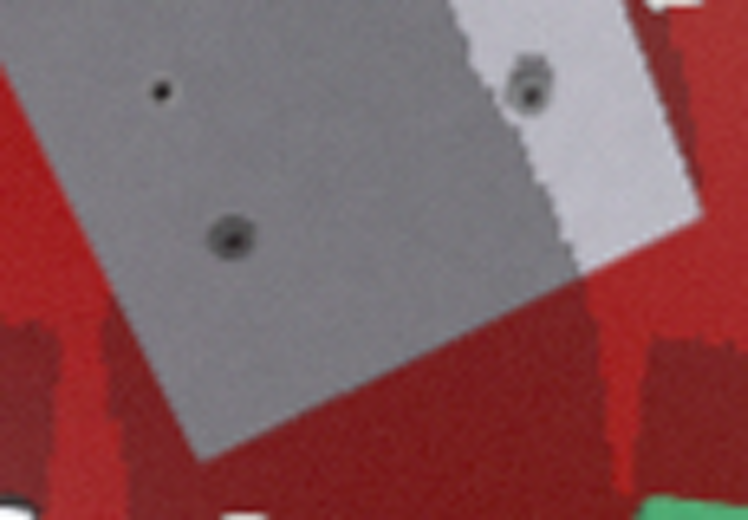

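View pics/brz.png

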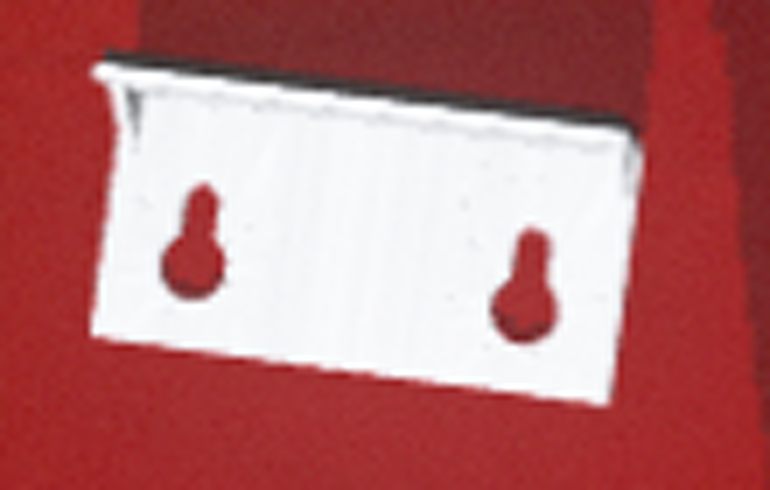

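```bash
cat > h.py <<'E'
from bench import r
import cv2, numpy as np
from scipy.spatial.transform import Rotation as R
from scipy.optimize import least_squares
def proj(c,P):
    Rt=R.from_quat(c["attitude"]).inv(); p=Rt.apply(np.atleast_2d(P)-c["xyz"])
    return cv2.projectPoints(p,np.zeros(3),np.zeros(3),c["camera_matrix"],np.array(c["dist_coeffs"]))[0][:,0]
def ray(c,uv,z):
    n=cv2.undistortPoints(np.array(uv,float).reshape(-1,1,2),c["camera_matrix"],np.array(c["dist_coeffs"]))[:,0]
    d=R.from_quat(c["attitude"]).apply(np.c_[n,np.ones(len(n))]); o=np.array(c["xyz"])
    return o+d*((z-o[2])/d[:,2])[:,None]
def deckR(yaw): return R.from_euler("ZY",[yaw,-np.radians(38)])
def bracket(c,uvs):  # keyholes L,R, plate low corners L,R ; planar pose of grip
    M=np.array([[-48,45,-16],[-48,-45,-16],[-70,70,-16],[-70,-70,-16]])/1e3
    f=lambda q:(proj(c,R.from_euler("z",q[2]).apply(M)+[q[0],q[1],.02])-uvs).ravel()
    return least_squares(f,[.4,.2,0])
E
python3 - <<'E'
from h import *
T=r.camera("top");S=r.camera("side")
tuv=np.array([[260.8,200.8],[337.7,162.5],[201,79],[289.5,37.5],[265.3,166],[311.3,143.2]])
suv=np.array([[277,235],[342,251],[320,141.5]])
def pts(q):
    a=q[4]; M=np.array([[a,.08,0],[a,-.08,0],[a+.255,.08,0],[a+.255,-.08,0],[0,.045,.0098],[0,-.045,.0098]])
    return deckR(q[3]).apply(M)+q[:3]
def f(q,side=1):
    P=pts(q); e=(proj(T,P)-tuv)*np.array([1,1,.5,.5,2,2])[:,None]
    return np.r_[e.ravel(),.5*side*(proj(S,P[:3])-suv).ravel()]
for side in (1,0):
    s=least_squares(f,[.5,-.02,.05,.4,-.04],args=(side,)); print(np.round(s.x,4),np.degrees(s.x[3])); print(np.round(s.fun.reshape(-1,2),1).tolist())
b=bracket(T,np.array([[172.1,227.1],[219.5,233.5],[157.8,237.7],[231.5,247.4]])); print("br",np.round(b.x,4),np.round(b.fun,1))
rk=ray(T,[[329,207],[319,285],[352,289],[362,212]],.035); print("rack",rk.round(3).tolist(),rk.mean(0).round(3), [np.linalg.norm(rk[i]-rk[i-1]).round(3) for i in range(4)])
print("pen",ray(T,[[267,208],[266,283]],.01).round(3).tolist())
E
```

```text
[ 0.586  -0.0194  0.0498  0.449  -0.0668] 25.724250220599
[[-0.1, 0.2], [0.5, 0.5], [-0.5, -0.0], [0.2, -0.5], [-0.0, -0.4], [-0.4, 0.5], [-0.5, -0.3], [2.5, 0.3], [-0.0, 0.1]]
[ 0.5867 -0.0196  0.0467  0.4518 -0.0665] 25.884623214812976
[[0.1, 0.0], [0.4, 0.1], [-0.4, 0.1], [0.0, -0.4], [0.4, -0.4], [-0.5, 0.4], [-0.0, 0.0], [0.0, 0.0], [0.0, 0.0]]
br [ 0.4982  0.1444 -0.1332] [ 0.1  0.3  0.2  0.1 -0.2 -0.3 -0.1 -0.2]
rack [[0.489, -0.094, 0.035], [0.351, -0.074, 0.035], [0.343, -0.132, 0.035], [0.48, -0.153, 0.035]] [ 0.416 -0.113  0.035] [np.float64(0.06), np.float64(0.139), np.float64(0.059), np.float64(0.138)]
pen [[0.491, 0.018, 0.01], [0.354, 0.021, 0.01]]
```

The fit is consistent: the deck origin is about (0.586, -0.019, 0.049) with yaw 25.8°, and its low edge comes out at z≈8 mm. The bracket grip point is at (0.498, 0.144) with yaw -7.6°. Next I go above the bracket.

```bash
cat > go.py <<'E'
import sys
from h import *
x,y,z,a=map(float,sys.argv[1:5]); s=r.read_state(); Q=R.from_quat(s["eef_rot"]); Y=Q.apply([0,1,0]); cur=np.degrees(np.arctan2(Y[1],Y[0]))
d=Q.inv().apply(np.array([x,y,z])-s["ee_pos"]); t=-np.radians((a-cur+180)%360-180)
d2=R.from_euler("z",-t).apply(d)
print("t",round(s["time"],2),"pos",np.round(s["ee_pos"],4),"yang",round(cur,2),"F",np.round(s["ft_force"],1),"w",round(s["width"],4),"gf",s["grip_force"],"j",np.round(s["joint_positions"],2))
print("shift(before turn)",d.round(4),"turn",round(t,4),"shift(after turn)",d2.round(4))
E
python3 go.py .498 .144 .2 -7.6
```

```text
t 0.85 pos [0.1478 0.6073 0.2336] yang 76.32 F [0.2 0.1 0.5] w 0.0867 gf 0.0 j [-1.35  0.33 -0.06  1.46  0.02  1.35 -0.09]
shift(before turn) [-0.4498 -0.3673  0.0335] turn 1.4647 shift(after turn) [-0.4129  0.4084  0.0335]
```

```bash
for i in 1 2; do python3 -m pendant '[[-0.0281,-0.023,0,0],[-0.0281,-0.023,0,0],[-0.0281,-0.023,0,0],[-0.0281,-0.023,0,0],[-0.0281,-0.023,0,0],[-0.0281,-0.023,0,0],[-0.0281,-0.023,0,0],[-0.0281,-0.023,0,0]]' 0.5; done
for i in 1 2; do python3 -m pendant '[[0,0,0,0.122],[0,0,0,0.122],[0,0,0,0.122],[0,0,0,0.122],[0,0,0,0.122],[0,0,0,0.122],[0,0,0,0],[0,0,0,0]]'; done
python3 go.py .498 .144 .16 -7.6
python3 - <<'E'
from h import *
c=r.camera("wrist"); cv2.imwrite("pics/w1.png",c["img"][:,:,::-1]); q=R.from_euler("z",-.1332)
print(proj(c,q.apply(np.array([[-48,45,-16],[-48,-45,-16],[4,70,20],[4,-70,20],[-4,70,20],[-4,-70,20]])/1e3)+[.4982,.1444,.02]).round(1).tolist())
E
```

```text
time: 1.52
ee_pos: [0.3235, 0.3738, 0.2338]
eef_rot: [0.119, 0.993, 0.0, 0.0]
ft_force: [0.4, 0.4, 0.9]
width: 0.046
grip_force: 0.0
time: 2.18
ee_pos: [0.4984, 0.1418, 0.2339]
eef_rot: [0.119, 0.993, 0.0, 0.0]
ft_force: [0.5, 1.7, -0.5]
width: 0.0441
grip_force: 0.0
time: 2.85
ee_pos: [0.4976, 0.1434, 0.2336]
eef_rot: [0.465, 0.885, 0.0, 0.0]
ft_force: [-0.8, 0.7, 0.3]
width: 0.0436
grip_force: 0.0
time: 3.52
ee_pos: [0.4976, 0.1434, 0.2336]
eef_rot: [0.75, 0.662, 0.0, -0.0]
ft_force: [0.4, 0.0, -0.5]
width: 0.0436
grip_force: 0.0
t 3.52 pos [0.4976 0.1434 0.2336] yang -7.17 F [ 0.4  0.  -0.5] w 0.0436 gf 0.0 j [-0.8   0.09  0.46  1.76 -0.04  1.3  -0.45]
shift(before turn) [0.0006 0.0003 0.0736] turn 0.0075 shift(after turn) [0.0006 0.0003 0.0736]
[[237.3, 139.2], [239.4, 220.6], [287.2, 115.7], [285.9, 254.2], [278.7, 115.7], [278.2, 254.1]]
```

View pics/w1.png

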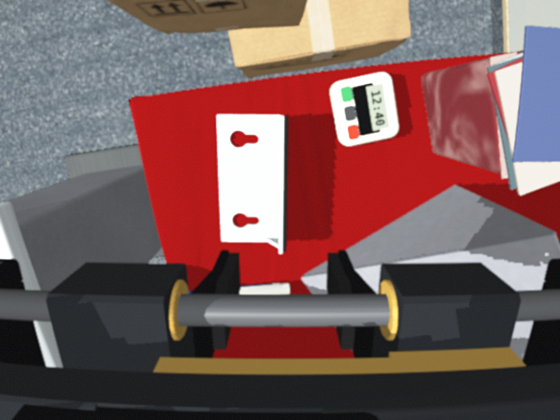

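Keyholes appear at (238,139) and (239,220), within 1 px of prediction; flange line at x≈283. The timer is clear. I grip the upper part of the flange.

```bash
python3 -m pendant '[[0.0006,0.0003,0.04,0.0075],[0,0,0.04,0],[0,0,0.04,0],[0,0,0.04,0],[0,0,0.03,0],[0,0,0.0146,0],[0,0,0,0],[0,0,0,0]]' 0.5
python3 -m pendant '[[0,0,0,0],[0,0,0,0],[0,0,0,0],[0,0,0,0],[0,0,0,0],[0,0,0,0]]' 0 25
python3 -m pendant '[[0,0,-0.02,0],[0,0,-0.03,0],[0,0,-0.04,0],[0,0,-0.04,0],[0,0,-0.03,0],[0,0,0,0]]'
python3 go.py .498 .144 .16 -7.6
```

```text
time: 4.23
ee_pos: [0.4978, 0.1438, 0.0288]
eef_rot: [0.754, 0.657, -0.001, -0.0]
ft_force: [0.8, -0.3, 1.3]
width: 0.0437
grip_force: 0.0
time: 4.73
ee_pos: [0.4982, 0.1441, 0.0293]
eef_rot: [0.755, 0.656, 0.0, -0.0]
ft_force: [-0.4, -0.2, 0.1]
width: 0.0115
grip_force: 0.0
time: 5.23
ee_pos: [0.5007, 0.1447, 0.1951]
eef_rot: [0.755, 0.656, 0.005, 0.001]
ft_force: [1.2, 0.2, -1.8]
width: 0.0078
grip_force: 25.0
t 5.23 pos [0.5007 0.1447 0.1951] yang -8.01 F [ 1.2  0.2 -1.8] w 0.0078 gf 24.98598575592041 j [-0.8   0.12  0.47  1.82 -0.06  1.21 -0.45]
shift(before turn) [-0.0013 -0.0029  0.0351] turn -0.0072 shift(after turn) [-0.0013 -0.0029  0.0351]
```

```bash
python3 -m pendant '[[0,0,0,-0.118],[0,0,0,-0.118],[0,0,0,-0.118],[0,0,0,-0.118],[0,0,0,-0.118],[0,0,0,0]]'
python3 go.py .6203 -.0031 .19 25.75
```

```text
time: 5.73
ee_pos: [0.4976, 0.1437, 0.1882]
eef_rot: [0.529, 0.849, -0.0, -0.0]
ft_force: [0.3, -1.0, -2.1]
width: 0.0076
grip_force: 25.0
t 5.73 pos [0.4976 0.1437 0.1882] yang 26.14 F [ 0.3 -1.  -2.1] w 0.0076 gf 24.984818994998932 j [-0.76  0.13  0.43  1.82 -0.06  1.21  0.14]
shift(before turn) [-0.1859  0.0455 -0.0019] turn 0.0069 shift(after turn) [-0.1856  0.0468 -0.0019]
```

```bash
python3 -m pendant '[[-0.0266,0.0065,0,0.0069],[-0.0266,0.0065,0,0],[-0.0266,0.0065,0,0],[-0.0266,0.0065,0,0],[-0.0266,0.0065,0,0],[-0.0266,0.0065,0,0],[-0.0263,0.0065,0,0],[0,0,0,0]]'
python3 go.py .6203 -.0031 .13 25.75
python3 - <<'E'
from h import *
c=r.camera("top"); cv2.imwrite("pics/t2.png",cv2.resize(c["img"][60:270,160:440,::-1],None,fx=2.8,fy=2.8)); 
c=r.camera("side"); cv2.imwrite("pics/s2.png",cv2.resize(c["img"][60:310,180:460,::-1],None,fx=2.4,fy=2.4))
E
```

```text
time: 6.4
ee_pos: [0.6206, -0.01, 0.1882]
eef_rot: [0.538, 0.843, -0.001, 0.001]
ft_force: [-0.6, 0.3, -2.0]
width: 0.0081
grip_force: 25.0
t 6.4 pos [ 0.6206 -0.01    0.1882] yang 24.85 F [-0.6  0.3 -2. ] w 0.0081 gf 24.988135993480682 j [-0.48  0.38  0.54  1.56 -0.2   1.26  0.52]
shift(before turn) [0.0066 0.0027 0.0582] turn -0.0157 shift(after turn) [0.0066 0.0028 0.0582]
```

View pics/s2.png

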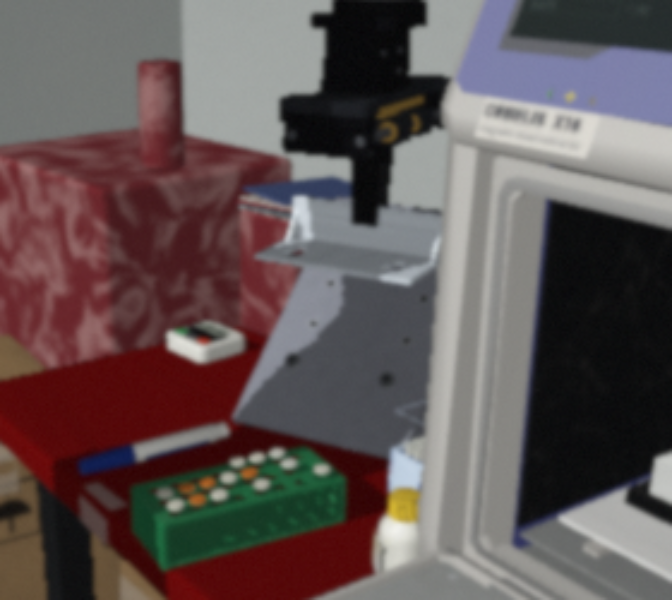

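The bracket hangs level, flange uphill, above the board; screws in the side view are at about (302,210) and (341,217).

```bash
python3 go.py .6203 -.0031 .13 25.75; python3 - <<'E'
from h import *
c=r.camera("side"); D=deckR(np.radians(25.75))
for o in ([.586,-.0194,.0498],[.5867,-.0196,.0467]): print(proj(c,D.apply([[0,.045,.0098],[0,-.045,.0098]])+o))
Q=R.from_quat(r.read_state()["eef_rot"]); print(Q.apply(np.eye(3)).round(3))
E
```

```text
t 6.5 pos [ 0.619  -0.0056  0.188 ] yang 25.09 F [-0.5  0.  -2.1] w 0.0078 gf 24.986992478370667 j [-0.49  0.37  0.54  1.56 -0.2   1.26  0.52]
shift(before turn) [0.0017 0.0024 0.058 ] turn -0.0116 shift(after turn) [0.0017 0.0024 0.058 ]
[[301.54370254 208.66684419]
 [341.11805507 216.85056938]]
[[301.84553372 209.99559111]
 [341.37483399 218.22858929]]
[[-0.426  0.905  0.001]
 [ 0.905  0.426 -0.001]
 [-0.001  0.    -1.   ]]
```

```bash
python3 -m pendant '[[0.0017,0.0024,0.03,-0.0116],[0,0,0.025,0],[0,0,0.012,0],[0,0,0,0],[0,0,0,0]]'
python3 -m pendant '[[0,0,0.002,0],[0,0,0.002,0],[0,0,0,0]]'
python3 -m pendant '[[0,0,0.002,0],[0,0,0,0]]'
python3 go.py .6203 -.0031 .11 25.75
```

```text
time: 6.97
ee_pos: [0.6201, -0.001, 0.122]
eef_rot: [0.529, 0.848, -0.0, -0.0]
ft_force: [-0.1, 0.2, -1.7]
width: 0.0078
grip_force: 25.0
time: 7.22
ee_pos: [0.6211, -0.0014, 0.1198]
eef_rot: [0.529, 0.848, 0.001, 0.001]
ft_force: [-3.5, 1.1, 7.7]
width: 0.0075
grip_force: 25.0
time: 7.38
ee_pos: [0.6214, -0.0014, 0.1195]
eef_rot: [0.529, 0.848, 0.002, 0.001]
ft_force: [-10.4, 1.1, 22.3]
width: 0.0076
grip_force: 25.1
t 7.38 pos [ 0.6214 -0.0014  0.1195] yang 26.07 F [-10.4   1.1  22.3] w 0.0076 gf 25.057092905044556 j [-0.47  0.44  0.51  1.63 -0.24  1.13  0.56]
shift(before turn) [-0.0011 -0.0018  0.0095] turn 0.0057 shift(after turn) [-0.0011 -0.0018  0.0095]
```

Contact came 10 mm high because the fingers lifted before they had clamped, so the flange sits low in the jaws. I lower the grip force and let the fingers slide down the flange while the bracket's edge rests on the board.

```bash
python3 -m pendant '[[0,0,0,0],[0,0,0,0]]' - 3
python3 -m pendant '[[0,0,0.002,0],[0,0,0.002,0],[0,0,0.002,0],[0,0,0.002,0],[0,0,0,0]]'
python3 go.py .6203 -.0031 .11 25.75; python3 - <<'E'
from h import *
c=r.camera("side"); cv2.imwrite("pics/s3.png",cv2.resize(c["img"][110:260,240:400,::-1],None,fx=4,fy=4))
E
```

```text
time: 7.55
ee_pos: [0.6212, -0.0019, 0.1177]
eef_rot: [0.53, 0.848, 0.001, 0.001]
ft_force: [-1.7, -0.8, 4.2]
width: 0.0079
grip_force: 3.0
time: 7.97
ee_pos: [0.6203, -0.0018, 0.1074]
eef_rot: [0.529, 0.848, -0.0, -0.0]
ft_force: [0.5, -0.1, 0.1]
width: 0.0084
grip_force: 3.0
t 7.97 pos [ 0.6203 -0.0018  0.1074] yang 26.08 F [ 0.5 -0.1  0.1] w 0.0084 gf 3.0027187516679987 j [-0.47  0.45  0.51  1.64 -0.24  1.11  0.56]
shift(before turn) [-0.0012 -0.0006 -0.0026] turn 0.0057 shift(after turn) [-0.0012 -0.0006 -0.0026]
```

View pics/s3.png

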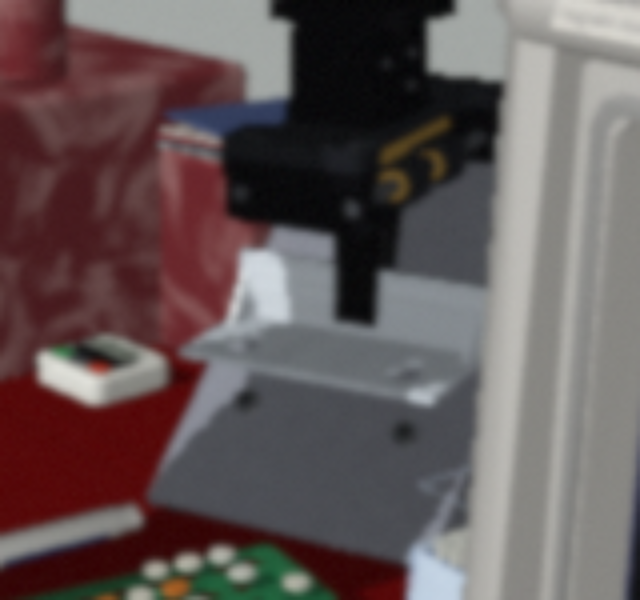

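```bash
python3 -m pendant '[[0,-0.001,0,0],[0,-0.001,0,0],[0,0,0,0]]' 0.14
python3 -m pendant '[[0,-0.001,0,0],[0,-0.001,0,0],[0,0,0,0]]' 0.19
python3 -m pendant '[[0,-0.001,0,0],[0,-0.001,0,0],[0,0,0,0]]' 0.24
python3 -m pendant '[[0,-0.001,0,0],[0,-0.001,0,0],[0,0,0,0],[0,0,0,0]]' 0.3
python3 go.py .6203 -.0031 .11 25.75; python3 - <<'E'
from h import *
c=r.camera("side"); a=cv2.resize(c["img"][130:250,250:380,::-1],None,fx=3,fy=3)
c=r.camera("top"); b=cv2.resize(c["img"][90:210,210:340,::-1],None,fx=3,fy=3); cv2.imwrite("pics/m4.png",np.hstack([a,b]))
E
```

```text
time: 8.27
ee_pos: [0.6181, -0.0027, 0.1075]
eef_rot: [0.529, 0.848, -0.0, -0.0]
ft_force: [-0.7, -0.0, -1.3]
width: 0.0114
grip_force: 0.6
time: 8.52
ee_pos: [0.6166, -0.0036, 0.1079]
eef_rot: [0.529, 0.848, -0.0, -0.0]
ft_force: [-0.9, -0.9, 0.1]
width: 0.016
grip_force: 0.6
time: 8.77
ee_pos: [0.6149, -0.0045, 0.1079]
eef_rot: [0.529, 0.848, -0.0, -0.0]
ft_force: [-0.6, 0.1, -0.9]
width: 0.0201
grip_force: 0.5
time: 9.1
ee_pos: [0.6132, -0.0053, 0.108]
eef_rot: [0.529, 0.848, 0.0, -0.0]
ft_force: [-1.6, -1.0, -0.8]
width: 0.0258
grip_force: 0.5
t 9.1 pos [ 0.6132 -0.0053  0.108 ] yang 26.08 F [-1.6 -1.  -0.8] w 0.0258 gf 0.5200931872241199 j [-0.47  0.44  0.51  1.66 -0.23  1.1   0.57]
shift(before turn) [-0.0011  0.0073 -0.002 ] turn 0.0057 shift(after turn) [-0.0011  0.0073 -0.002 ]
```

View pics/m4.png

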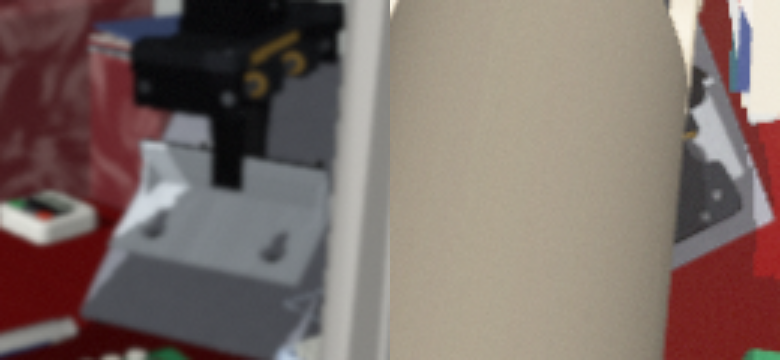

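The bracket has tilted onto the slope, held between the fingers, and its keyholes are next to the screws. I open a little more, then fit its pose numerically from the side outline.

```bash
cat > fitb.py <<'E'
from h import *
O=np.array([.5864,-.0195,.048]); DK=deckR(np.radians(25.75))
def sil(c,q,sc=4):  # q: grip s,y (mm, deck), yaw deg, tilt err deg (plate pitched flatter), about upper bottom edge
    im=np.zeros((420*sc,560*sc),np.uint8); A=R.from_euler("ZY",[q[2],q[3]],degrees=True)
    for b in ([-70,4,-70,70,-20,-16],[-4,4,-70,70,-20,20]):
        M=np.array([[x,y,z] for x in b[:2] for y in b[2:4] for z in b[4:]],float)
        M=(A.apply(M-[4,0,-20])+[4+q[0],q[1],0])/1e3
        uv=proj(c,DK.apply(M)+O)*sc
        cv2.fillConvexPoly(im,cv2.convexHull(uv.astype(np.int32)),1)
    return cv2.resize(im.astype(np.float32),(560,420),interpolation=cv2.INTER_AREA)
def fit(cams=("side",)):
    obs=[]
    for n in cams:
        c=r.camera(n); o=r.outline_of("bracket_grip",n)
        if o: obs.append((c,o[0]["mask"])); print(n,round(o[0]["score"],2),np.round(o[0]["bbox"],1))
    def cost(q): # visible mask may have holes by fingers/keyholes: fill with closing
        e=0
        for c,m in obs:
            e+=np.abs(sil(c,q)-cv2.morphologyEx(m.astype(np.uint8),cv2.MORPH_CLOSE,np.ones((9,9)))).sum()
        return e
    from scipy.optimize import minimize
    return min((minimize(cost,[s,0,0,t],method="Nelder-Mead",options=dict(initial_simplex=np.array([[s,0,0,t],[s+5,0,0,t],[s,5,0,t],[s,0,4,t],[s,0,0,t+5]]),maxiter=150)) for s in (30,48,55) for t in (0,8)),key=lambda k:k.fun)
if __name__=="__main__":
    f=fit(); print("s,y,yaw,tilt",f.x.round(1),"cost",round(f.fun,1))
E
python3 -m pendant '[[0,-0.001,0,0],[0,-0.001,0,0],[0,0,0,0],[0,0,0,0]]' 0.36
python3 go.py .6203 -.0031 .11 25.75; python3 fitb.py
```

```text
time: 9.53
ee_pos: [0.6114, -0.0062, 0.1079]
eef_rot: [0.529, 0.848, -0.0, -0.0]
ft_force: [-0.9, -0.1, -0.3]
width: 0.0311
grip_force: 0.5
t 9.53 pos [ 0.6114 -0.0062  0.1079] yang 26.07 F [-0.9 -0.1 -0.3] w 0.0311 gf 0.5317754996940494 j [-0.47  0.43  0.51  1.67 -0.23  1.1   0.57]
shift(before turn) [-0.0011  0.0094 -0.0021] turn 0.0057 shift(after turn) [-0.001   0.0094 -0.0021]
side 0.65 [325.4 202.   71.6  46.4]
s,y,yaw,tilt [46.5  2.7  1.4  8.9] cost 182.6
```

```bash
python3 - <<'E'
from h import *
c=r.camera("wrist"); np.save("w.npy",c["img"])
a=cv2.resize(c["img"][:300,100:420,::-1],(800,750))[300:] if 0 else c["img"][:260,80:480,::-1]
a=cv2.resize(a,(560,364)); 
c=r.camera("side"); b=cv2.resize(c["img"][175:234,280:371,::-1],None,fx=6.15,fy=4*1,interpolation=cv2.INTER_CUBIC); b=cv2.resize(b,(364,236))
im=np.zeros((600,560,3),np.uint8); im[:364]=a; im[364:,:364]=b; cv2.imwrite("pics/m5.png",im)
w=r.camera("wrist"); D=deckR(np.radians(25.75)); print(proj(w,D.apply([[0,.045,.0098],[0,.045,0],[0,-.045,.0098]])+[.5864,-.0195,.048]).round(1))
E
```

```text
[[222.4 167.8]
 [234.6 165.7]
 [228.8 305.8]]
```

View pics/m5.png

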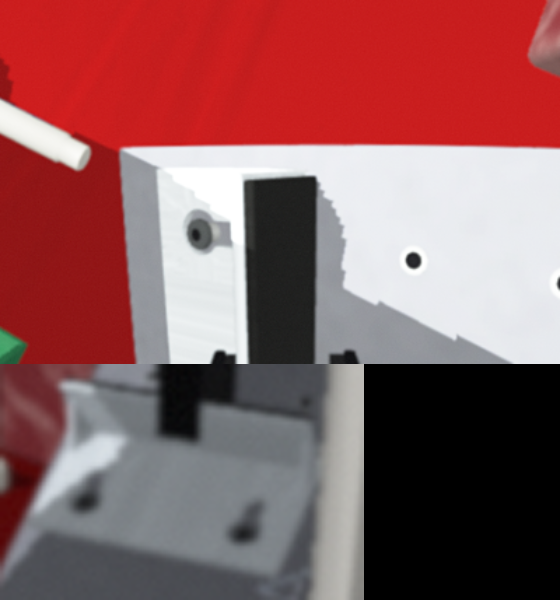

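The left screw head is visible inside the left keyhole's round hole (crop 200,234). I let the downhill finger retreat further so the plate can drop and slide.

```bash
python3 -m pendant '[[0,-0.001,0,0],[0,-0.001,0,0],[0,-0.001,0,0],[0,0,0,0],[0,0,0,0]]' 0.43
python3 fitb.py
python3 -m pendant '[[0,-0.001,0,0],[0,-0.001,0,0],[0,-0.001,0,0],[0,0,0,0],[0,0,0,0]]' 0.5
python3 fitb.py; python3 go.py .6203 -.0031 .11 25.75
```

```text
time: 10.2
ee_pos: [0.6088, -0.0075, 0.108]
eef_rot: [0.529, 0.848, 0.0, 0.0]
ft_force: [0.0, -0.3, -0.2]
width: 0.037
grip_force: 0.2
side 0.6 [324.2 205.6  70.8  51. ]
s,y,yaw,tilt [47.   4.4  0.5 -3.4] cost 168.9
time: 10.72
ee_pos: [0.606, -0.0089, 0.1079]
eef_rot: [0.529, 0.848, 0.0, -0.0]
ft_force: [-0.5, -0.8, 0.1]
width: 0.0431
grip_force: 0.3
side 0.74 [323.5 209.4  66.8  50. ]
s,y,yaw,tilt [ 43.9   6.6   0.4 -11.5] cost 183.2
t 10.82 pos [ 0.606  -0.0088  0.1079] yang 26.08 F [-0.7 -0.7  0.3] w 0.0434 gf 0.3539022384211421 j [-0.47  0.42  0.52  1.68 -0.23  1.1   0.57]
shift(before turn) [-0.0011  0.0153 -0.0021] turn 0.0058 shift(after turn) [-0.001   0.0153 -0.0021]
```

```bash
python3 -m pendant '[[0,-0.002,0,0],[0,-0.002,0,0],[0,-0.002,0,0],[0,-0.002,0,0],[0,0,0,0],[0,0,0,0],[0,0,0,0]]' 0.7
python3 fitb.py; python3 - <<'E'
from fitb import *
o=r.camera("side"); m=r.outline_of("bracket_grip","side")[0]["mask"]
m=cv2.morphologyEx(m.astype(np.uint8),cv2.MORPH_CLOSE,np.ones((9,9)))
for s in (30,36,42,48,54): print(s,[round(float(np.abs(sil(o,[s,y,0,0])-m).sum())) for y in (-4,0,4)])
E
python3 go.py .6203 -.0031 .11 25.75
```

```text
time: 11.4
ee_pos: [0.599, -0.0122, 0.108]
eef_rot: [0.529, 0.848, 0.0, 0.0]
ft_force: [-1.0, 0.1, -0.6]
width: 0.0609
grip_force: 0.0
side 0.87 [322.  211.7  70.3  54.3]
s,y,yaw,tilt [30.3  3.5 -0.7 -2.6] cost 141.3
30 [3193, 3195, 3167]
36 [3190, 3176, 3167]
42 [3179, 3155, 3148]
48 [3172, 3153, 3145]
54 [3155, 3137, 3124]
t 11.6 pos [ 0.599  -0.0122  0.1079] yang 26.09 F [ 0.3 -0.6 -1. ] w 0.0607 gf 0.0 j [-0.47  0.41  0.52  1.7  -0.22  1.09  0.57]
shift(before turn) [-0.0012  0.0232 -0.0021] turn 0.0059 shift(after turn) [-0.001   0.0232 -0.0021]
```

The bracket slid to s≈30 mm, which is home, and stopped there. Now I press the rubber face gently with the closed fingers to be sure.

```bash
python3 -m pendant '[[0,0,-0.02,0],[0,0,-0.01,0],[0,0,0,0],[0,0,0,0],[0,0,0,0],[0,0,0,0]]' 0 10
python3 -m pendant '[[0,0.01,0,0],[0,0.0095,0,0],[0,0,0,0],[0,0,0.02,0],[0,0,0.0145,0],[0,0,0,0],[0,0,0,0]]'
python3 -m pendant '[[0,-0.004,0,0],[0,-0.004,0,0],[0,-0.002,0,0],[0,0,0,0]]'
python3 go.py .6203 -.0031 .11 25.75
```

```text
time: 12.1
ee_pos: [0.5985, -0.0122, 0.1371]
eef_rot: [0.529, 0.848, -0.0, -0.0]
ft_force: [-0.6, -0.5, -0.4]
width: 0.029
grip_force: 0.0
time: 12.68
ee_pos: [0.6161, -0.0037, 0.1028]
eef_rot: [0.529, 0.848, -0.001, -0.001]
ft_force: [0.1, 0.9, -0.6]
width: 0.0005
grip_force: 0.0
time: 13.02
ee_pos: [0.6073, -0.0086, 0.1042]
eef_rot: [0.53, 0.848, 0.0, 0.0]
ft_force: [0.3, -0.1, -0.5]
width: 0.0007
grip_force: 0.0
t 13.02 pos [ 0.6073 -0.0086  0.1042] yang 26.05 F [ 0.3 -0.1 -0.5] w 0.0007 gf 0.0 j [-0.47  0.43  0.52  1.69 -0.23  1.09  0.57]
shift(before turn) [-0.0008  0.0141 -0.0058] turn 0.0052 shift(after turn) [-0.0007  0.0141 -0.0058]
```

```bash
for i in 1 2 3 4 5; do python3 -m pendant '[[0,-0.001,0,0],[0,-0.001,0,0],[0,0,0,0]]' | egrep "ee_pos|ft_f"; done
```

```text
ee_pos: [0.6056, -0.009, 0.1036]
ft_force: [-0.3, -0.3, 0.5]
ee_pos: [0.6037, -0.01, 0.1034]
ft_force: [0.2, 0.1, 0.2]
ee_pos: [0.6019, -0.0109, 0.1034]
ft_force: [-0.3, -0.8, 0.1]
ee_pos: [0.6004, -0.0115, 0.1036]
ft_force: [0.8, 0.0, 0.1]
ee_pos: [0.5993, -0.0121, 0.1041]
ft_force: [4.2, 2.5, 2.7]
```

```bash
python3 -m pendant '[[0,-0.001,0,0],[0,-0.001,0,0],[0,0,0,0]]' | egrep "ee_pos|ft_f"; python3 -m pendant '[[0,0.006,0,0],[0,0.002,-0.03,0],[0,0,-0.04,0],[0,0,-0.03,0],[0,0,0,0]]' 1 | egrep "ee_pos|ft_f"
python3 fitb.py;  python3 - <<'E'
from fitb import *
w=r.camera("wrist"); cv2.imwrite("pics/w6.png",w["img"][:,:,::-1]); print(proj(w,DK.apply(np.array([[0,45,9.8],[0,-45,9.8],[34,70,40],[34,-70,40],[-40,70,4],[-18,45,4]])/1e3)+O).round(1).tolist())
E
python3 go.py .416 -.113 .2 81.6
```

```text
ee_pos: [0.5982, -0.0126, 0.1046]
ft_force: [5.7, 3.2, 6.3]
ee_pos: [0.606, -0.0107, 0.2093]
ft_force: [0.4, -0.6, -0.4]
side 0.9 [321.7 211.1  68.4  52.2]
s,y,yaw,tilt [30.5  3.7 -0.  -3.3] cost 85.6
[[251.4, 148.9], [253.4, 249.4], [257.1, 119.9], [259.9, 299.2], [222.7, 117.5], [240.9, 147.0]]
t 15.08 pos [ 0.6032 -0.01    0.2026] yang 26.07 F [ 0.6 -0.8 -0. ] w 0.038 gf 0.0 j [-0.5   0.33  0.55  1.59 -0.18  1.28  0.53]
shift(before turn) [-0.0102 -0.2134  0.003 ] turn -0.9691 shift(after turn) [ 0.1702 -0.1292  0.003 ]
```

View pics/w6.png

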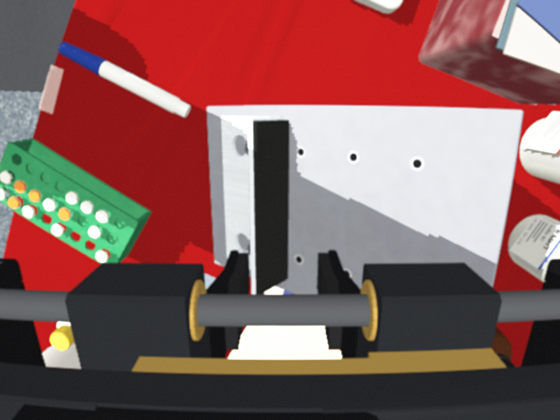

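The flange is straight across the board, from about (257,120) to (260,298), matching the home prediction; the fit gives s = 30.5 mm. Now the rack.

```bash
python3 -m pendant '[[0,0,0,-0.1211],[0,0,0,-0.1211],[0,0,0,-0.1211],[0,0,0,-0.1211],[0,0,0,-0.1211],[0,0,0,-0.1211],[0,0,0,-0.1211],[0,0,0,-0.1211]]' |grep pos
python3 -m pendant '[[0.0284,-0.0215,0,0],[0.0284,-0.0215,0,0],[0.0284,-0.0215,0,0],[0.0284,-0.0215,0,0],[0.0284,-0.0215,0,0],[0.0282,-0.0217,0,0],[0,0,0,0],[0,0,0,0]]'|grep pos
python3 go.py .416 -.113 .06 81.6
python3 - <<'E'
from h import *
for n in ("wrist","top"):
    w=r.camera(n)
    M=np.array([[x,y,z] for x in (-31,31) for y in (-72,72) for z in (-18.5,18.5)])/1e3
    o=r.outline_of("rack_center",n)
    if not o: print(n,"none"); continue
    m=o[0]["mask"].astype(np.uint8); c=max(cv2.findContours(m,0,1)[0],key=cv2.contourArea); print(n,o[0]["score"],np.round(o[0]["bbox"],1),cv2.approxPolyDP(c,4,True)[:,0].tolist())
    def sil(q):
        im=np.zeros((1680,2240),np.uint8); uv=proj(w,R.from_euler("z",q[2],degrees=True).apply(M)+[q[0]/1e3,q[1]/1e3,.0185])*4
        cv2.fillConvexPoly(im,cv2.convexHull(uv.astype(np.int32)),1); return cv2.resize(im.astype(np.float32),(560,420),interpolation=cv2.INTER_AREA)
    from scipy.optimize import minimize
    f=minimize(lambda q:np.abs(sil(q)-m).sum(),[416,-113,82-90],method="Nelder-Mead",options=dict(initial_simplex=[[416,-113,-98],[426,-113,-98],[416,-103,-98],[416,-113,-92]],maxiter=120)); print(f.x.round(1),f.fun)
b=r.outline_of("small_bottle","top")
if b: print(ray(w,[b[0]["bbox"][:2]],.035))
E
```

```text
ee_pos: [0.6027, -0.0099, 0.2012]
ee_pos: [0.4147, -0.1134, 0.2024]
t 16.42 pos [ 0.4147 -0.1134  0.2024] yang 81.48 F [ 0.6  1.2 -0. ] w 0.0871 gf 0.0 j [-0.32 -0.11  0.46  2.01  0.05  1.24  1.54]
shift(before turn) [-0.0015  0.0004  0.1424] turn -0.0021 shift(after turn) [-0.0015  0.0004  0.1424]
wrist 0.86 [279.9 194.6  69.2 153.5] [[311, 115], [245, 121], [255, 270], [315, 267]]
[ 416.7 -113.7  -96.6] 314.1875
top 0.81 [329.9 247.1  15.4  84. ] [[322, 267], [319, 285], [331, 288], [332, 268]]
[ 415.2  -96.7 -101.1] 2282.6875
```

```bash
python3 -m pendant '[[-0.0019,0.0002,0.04,-0.0175],[0,0,0.04,0],[0,0,0.04,0],[0,0,0.035,0],[0,0,0.02,0],[0,0,0.0094,0],[0,0,0,0],[0,0,0,0]]' 1|egrep "pos|ft"
python3 -m pendant '[[0,0,0,0],[0,0,0,0],[0,0,0,0],[0,0,0,0],[0,0,0,0],[0,0,0,0],[0,0,0,0],[0,0,0,0]]' 0 20
python3 go.py .6515 .0119 .26 115.75
```

```text
ee_pos: [0.419, -0.1129, 0.0194]
ft_force: [-0.8, -0.0, 0.9]
time: 18.0
ee_pos: [0.4189, -0.1129, 0.0195]
eef_rot: [0.065, 0.998, 0.0, 0.0]
ft_force: [-2.1, 0.7, 6.8]
width: 0.062
grip_force: 20.0
t 18.0 pos [ 0.4189 -0.1129  0.0195] yang 82.58 F [-2.1  0.7  6.8] w 0.062 gf 19.996532660443336 j [-0.29  0.18  0.49  2.18 -0.12  0.8   1.71]
shift(before turn) [-0.2147  0.1539 -0.2403] turn -0.579 shift(after turn) [-0.2639  0.0113 -0.2403]
```

```bash
python3 -m pendant '[[0,0,-0.02,0],[0,0,-0.04,0],[0,0,-0.04,0],[0,0,-0.04,0],[0,0,-0.04,0],[0,0,-0.04,0],[0,0,-0.02,0],[0,0,0,0]]' |egrep "pos|ft|width"
python3 -m pendant '[[0,0,0,-0.1158],[0,0,0,-0.1158],[0,0,0,-0.1158],[0,0,0,-0.1158],[0,0,0,-0.1158],[0,0,0,0],[0,0,0,0]]'|egrep "pos|ft|width"
python3 go.py .6515 .0119 .26 115.75
```

```text
ee_pos: [0.4203, -0.1132, 0.2635]
ft_force: [1.0, -0.3, -2.5]
width: 0.0622
ee_pos: [0.418, -0.1127, 0.258]
ft_force: [0.0, 0.4, -1.5]
width: 0.062
t 19.25 pos [ 0.418  -0.1127  0.258 ] yang 115.57 F [ 0.   0.4 -1.5] w 0.062 gf 19.987772782333195 j [-0.4  -0.16  0.51  1.92  0.08  1.37  2.1 ]
shift(before turn) [-0.2644  0.0117 -0.0023] turn -0.0032 shift(after turn) [-0.2644  0.0108 -0.0023]
```

```bash
python3 -m pendant '[[-0.0333,0.0014,0,0],[-0.0333,0.0014,0,0],[-0.0333,0.0014,0,0],[-0.0333,0.0014,0,0],[-0.0333,0.0014,0,0],[-0.0333,0.0014,0,0],[-0.0333,0.0014,0,0],[-0.0333,0.0014,0,0]]' |egrep "pos|ft|width"
python3 -m pendant '[[0,0,0.03,0],[0,0,0.03,0],[0,0,0.01,0],[0,0,0,0],[0,0,0,0],[0,0,0,0]]' |egrep "pos|ft|width"
python3 go.py .6535 .0128 .175 115.75
```

```text
ee_pos: [0.6546, 0.0141, 0.2577]
ft_force: [-0.2, -0.9, -0.2]
width: 0.0616
ee_pos: [0.6542, 0.0127, 0.191]
ft_force: [-0.7, 0.4, -1.2]
width: 0.0619
t 20.42 pos [0.6542 0.0127 0.191 ] yang 115.68 F [-0.7  0.4 -1.2] w 0.0619 gf 19.99038312351331 j [-0.43  0.44  0.47  1.46 -0.2   1.29  2.07]
shift(before turn) [0.0006 0.0004 0.016 ] turn -0.0012 shift(after turn) [0.0006 0.0004 0.016 ]
```

```bash
python3 -m pendant '[[0,0,0,0],[0,0,0.005,0],[0,0,0.005,0],[0,0,0.005,0],[0,0,0.005,0],[0,0,0,0]]' - 7 |egrep "pos|ft|width"
for i in 1 2; do python3 -m pendant '[[0,0,0.005,0],[0,0,0.005,0],[0,0,0.005,0],[0,0,0,0]]' |egrep "pos|ft|width"; done
python3 - <<'E'
from h import *
c=r.camera("side"); 
for o in r.outline_of("rack_center","side")[:1]:
    m=o["mask"].astype(np.uint8); k=max(cv2.findContours(m,0,1)[0],key=cv2.contourArea); print(o["score"],o["bbox"],cv2.approxPolyDP(k,3,True)[:,0].tolist())
s=r.read_state(); P=np.array(s["ee_pos"])+[0,0,.008]; 
M=np.array([[-.0744,-.031,-.0275],[.0696,-.031,-.0275],[-.0744,-.031,.0095],[.0696,-.031,.0095]])
for a in (0,10,20,30,38): print(a,proj(c,R.from_euler("ZY",[25.75,-a],degrees=True).apply(M)+P).round().tolist())
E
```

```text
ee_pos: [0.6529, 0.013, 0.1676]
ft_force: [-0.8, -0.0, -2.3]
width: 0.0621
ee_pos: [0.6531, 0.0133, 0.1527]
ft_force: [-0.2, -0.2, -1.9]
width: 0.0618
ee_pos: [0.653, 0.0131, 0.1377]
ft_force: [-0.2, -0.2, -2.0]
width: 0.062
0.92 [331.0, 169.4, 38.0, 57.0] [[347, 140], [339, 138], [332, 143], [312, 184], [314, 190], [344, 193], [350, 179], [352, 149]]
0 [[337.0, 186.0], [363.0, 168.0], [338.0, 168.0], [364.0, 152.0]]
10 [[338.0, 191.0], [364.0, 162.0], [338.0, 174.0], [364.0, 147.0]]
20 [[340.0, 195.0], [365.0, 157.0], [338.0, 180.0], [364.0, 142.0]]
30 [[341.0, 198.0], [365.0, 151.0], [338.0, 186.0], [363.0, 138.0]]
38 [[343.0, 200.0], [365.0, 147.0], [339.0, 190.0], [362.0, 135.0]]
```

```bash
for i in 1 2 3 4; do python3 -m pendant '[[0,0,0.002,0],[0,0,0,0],[0,0,0,0]]' |egrep "pos|ft"; done; cat > fitr.py <<'E'
from fitb import *
from scipy.optimize import minimize
c=r.camera("side"); m=r.outline_of("rack_center","side")[0]["mask"]
B=sil(c,[30,0,0,0])>.5
def rs(q):
    M=np.array([[x,y,z] for x in (-72,72) for y in (-31,31) for z in (0,37,)],float)
    M=R.from_euler("ZY",[q[2],q[3]],degrees=True).apply(M)+[q[0],q[1],q[4] if len(q)>4 else 0]
    im=np.zeros((1680,2240),np.uint8); cv2.fillConvexPoly(im,cv2.convexHull((proj(c,DK.apply(M/1e3)+O)*4).astype(np.int32)),1)
    return cv2.resize(im.astype(np.float32),(560,420),interpolation=cv2.INTER_AREA)
ok=~B; ok[:,352:]=False
f=minimize(lambda q:np.abs(rs(q)-m)[ok].sum()+20*abs(q[4]),[110,0,0,0,0],method="Nelder-Mead",options=dict(initial_simplex=np.array([110,0,0,0,0])+np.vstack([np.zeros(5),np.diag([6,5,4,6,3])]),maxiter=250)); print("s,y,yaw,tilt,n",f.x.round(1),round(f.fun,1))
E
python3 fitr.py; python3 go.py .6523 .0123 .132 115.75
```

```text
ee_pos: [0.6536, 0.013, 0.1371]
ft_force: [-0.1, 0.1, -2.5]
ee_pos: [0.6536, 0.0129, 0.1352]
ft_force: [-0.2, -0.3, 0.2]
ee_pos: [0.654, 0.0131, 0.1338]
ft_force: [-1.4, 0.2, 5.0]
ee_pos: [0.6541, 0.013, 0.1319]
ft_force: [-1.9, -0.4, 6.2]
s,y,yaw,tilt,n [101.7  -1.1   3.5   5.9  -0. ] 70.4
t 22.78 pos [0.6541 0.013  0.132 ] yang 115.76 F [-1.6  0.2  6.6] w 0.0619 gf 6.999925236432318 j [-0.43  0.49  0.45  1.52 -0.22  1.18  2.09]
shift(before turn) [ 0.0019  0.0001 -0.    ] turn 0.0002 shift(after turn) [ 0.0019  0.0001 -0.    ]
```

The rack now lies on the board, with the vertical force up to 6 N. I slide it down the slope to the ledge.

```bash
python3 -m pendant '[[0.0016,0,0.0012,0],[0.0016,0,0.0012,0],[0,0,0,0]]' |egrep "pos|ft"; for i in 1 2 3 4; do python3 -m pendant '[[0.0012,0,0.0009,0],[0,0,0,0],[0,0,0,0]]' |egrep "pos|ft"; done
```

```text
ee_pos: [0.6523, 0.0121, 0.1302]
ft_force: [3.6, 0.0, 5.9]
ee_pos: [0.6518, 0.0119, 0.1296]
ft_force: [5.0, 1.4, 6.6]
ee_pos: [0.6509, 0.0115, 0.1288]
ft_force: [5.5, 2.0, 8.2]
ee_pos: [0.6498, 0.011, 0.128]
ft_force: [5.1, 2.9, 6.4]
ee_pos: [0.6488, 0.0105, 0.1271]
ft_force: [5.8, 2.6, 7.5]
```

```bash
python3 -m pendant '[[0,0,0,0],[0,0,0,0],[0,0,0,0],[0,0,0,0],[0,0,0,0],[0,0,0,0]]' 1 |egrep "pos|ft|width"
python3 -m pendant '[[0,0,-0.015,0],[0,0,-0.03,0],[0,0,-0.04,0],[0,0,-0.04,0],[0,0,-0.03,0],[0,0,0,0]]' |egrep "pos|ft|width"
python3 fitr.py; python3 go.py .45 .3 .28 115.75; cat > chk.py <<'E'
from fitb import *
def hull(c,M): 
    im=np.zeros((420,560),np.uint8); cv2.fillConvexPoly(im,cv2.convexHull(proj(c,DK.apply(M/1e3)+O).astype(np.int32)),1); return im
for n in ("wrist","top","side"):
    c=r.camera(n)
    for t in ("rack_center","bracket_grip"):
        o=r.outline_of(t,n)
        if not o: print(n,t,"none"); continue
        m=o[0]["mask"].astype(np.uint8); k=max(cv2.findContours(m,0,1)[0],key=cv2.contourArea)
        print(n,t,round(o[0]["score"],2),cv2.approxPolyDP(k,3,True)[:,0].tolist(),cv2.minAreaRect(k))
    print(" expect rack top corners",proj(c,DK.apply(np.array([[34,31,37],[34,-31,37],[178,-31,37],[178,31,37]])/1e3)+O).round().tolist(),"flange",proj(c,DK.apply(np.array([[26,70,40],[34,70,40],[26,-70,40],[34,-70,40]])/1e3)+O).round().tolist())
E
python3 chk.py
```

```text
ee_pos: [0.6461, 0.0095, 0.1248]
ft_force: [0.3, 0.1, 1.0]
width: 0.0855
ee_pos: [0.6486, 0.0091, 0.2875]
ft_force: [0.7, -0.9, 0.9]
width: 0.0872
s,y,yaw,tilt,n [108.1  -1.7   1.6   4.1  -0. ] 41.4
t 25.13 pos [0.6468 0.0094 0.2813] yang 115.76 F [ 0.1 -0.4 -0.9] w 0.0871 gf 0.0 j [-0.44  0.38  0.49  1.35 -0.18  1.45  2.06]
shift(before turn) [0.051  0.3473 0.0009] turn 0.0001 shift(after turn) [0.051  0.3473 0.0009]
wrist rack_center 0.88 [[252, 124], [244, 278], [250, 289], [317, 290], [323, 279], [317, 128], [302, 123]] ((283.5, 206.5), (167.0, 79.0), 90.0)
wrist bracket_grip 0.86 [[210, 116], [218, 143], [232, 146], [249, 142], [254, 122], [313, 123], [318, 144], [350, 145], [362, 115], [355, 112], [348, 85], [223, 84], [219, 112]] ((286.0, 114.5), (63.0, 152.0), 90.0)
 expect rack top corners [[318.0, 124.0], [251.0, 124.0], [244.0, 282.0], [325.0, 282.0]] flange [[360.0, 115.0], [361.0, 122.0], [208.0, 115.0], [208.0, 123.0]]
top rack_center none
top bracket_grip 0.62 [[315, 124], [300, 130], [298, 170], [328, 154], [321, 130]] ((307.96453857421875, 146.09776306152344), (40.513057708740234, 34.31547546386719), 73.0724868774414)
 expect rack top corners [[269.0, 153.0], [302.0, 137.0], [270.0, 60.0], [234.0, 77.0]] flange [[250.0, 167.0], [248.0, 164.0], [325.0, 131.0], [323.0, 127.0]]
side rack_center 0.66 [[337, 137], [311, 189], [343, 196], [362, 147], [357, 140]] ((338.09912109375, 166.81117248535156), (34.96133804321289, 64.11348724365234), 22.932100296020508)
side bracket_grip 0.8 [[292, 189], [293, 204], [284, 225], [346, 238], [357, 210], [351, 198], [306, 188]] ((321.29998779296875, 212.60000610351562), (68.31098175048828, 42.257755279541016), 13.240520477294922)
 expect rack top corners [[310.0, 190.0], [338.0, 195.0], [361.0, 141.0], [334.0, 138.0]] flange [[292.0, 189.0], [293.0, 186.0], [354.0, 201.0], [356.0, 198.0]]
```

From the wrist camera the rack and flange corners match the home and placed predictions within about 4 px, and the robot is clear of everything. Handing in.

```bash
python3 -c "
from bench import r
print(r.close_job())"
```

```text
the job is handed in; nothing more can be done
None
```

The job is handed in: the ledge bracket is hung on both screws and slid home, and the green rack lies straight, mid-board, against its rubber face. The last camera check matched the expected positions within about 4 px, at about 25 s of the 67 s allowed.

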